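# Push the mirror tray home and lock the toggle clamp

### The arm

A 6-joint arm with a two-finger parallel gripper is mounted at the origin on the work surface. World frame = base frame: x ahead of the robot, y to its left, z up, the work surface at z = 0. Lengths are in m, angles in degrees, forces in N, time in s.
With the tool pointing down it reaches from about 0.25 to 0.725 m from the base axis. Payload 9.7 kg.
Tool frame: the origin (TCP) lies at the very end of the fingers, on their centre line; the grasp point (between the pads) lies 19 mm behind it (bot.grip_point_offset is the z of the grasp point in the tool frame, in m); z points along the fingers, x is the direction in which the jaws open and shut, and the axes are right-handed (so a half turn about z gives the same grasp; the last joint's range is limited). The gripper opens to 85 mm and grips with 20 to 120 N. Pads are 22 mm wide; open, the fingers measure 114 mm over their backs; the gripper's body (76 mm by 85 mm) begins 54 mm behind the grasp point. The pads swing forward as they close: fully open they stand 13 mm farther back than shut.
Start: joints at [-68.812, 4.979, 10.078, 95.1, 0, 90], TCP at [0.199, -0.513, 0.231] pointing down, gripper open.
Joint ranges: [-179.16, 179.16], [-48.56, 103.87], [-65.8, 70.77], [-126.05, 130.52], [-82.76, 87.17], [-180, 180]. Speed limits (degrees/s): [127.2, 127.2, 147.25, 180, 180, 180].

### API

Orientations are given as [roll, pitch, yaw] about the fixed x, y, z axes, in that order (R = Rz(yaw) Ry(pitch) Rx(roll)).
In Python, from workcell import get_obs, viewer, job_done, bot gives the robot as it stands.
- The arm moves only by the shell command python3 -m handwheel 'ROWS' [FORCE]. ROWS is JSON, a list of rows, each a list of 5 numbers: the closure, from 0 (fully open) to 1 (shut), then the shift along the world's x, y, z in m, then the turn about the world's z in degrees. A call has 1 to 5 rows; each row is the pose to reach, as a shift and turn from the pose measured when the call began; what a row does not reach only later rows make up. A row lasts 1/10 s, in which the tool goes at most 50 mm and 8.59 degrees, less where a joint would pass 70% of its speed; a pose out of reach is approached as far as the arm can. A call with a gripper value outside its range is refused whole. The fingers move at their own pace and stop on an object; FORCE is the grip in N (left out, the last holds). Time passes only in rows, so rows that repeat a pose let the fingers close. It gives the time, the measured TCP pose, the force and the opening at its end, in the units of the state.
- get_obs(): the state, without advancing time (a new reading comes with each control period).
- viewer.camera(name): name is "side" or "top"; returns a dict with "color" (480x640x3 uint8, blue, green, red), "K" (3x3 intrinsics, pixels), "dist_coeffs" ([k1, k2, p1, p2, k3] as OpenCV has them; the pictures are not rectified), "origin" and "orientation" of the camera in the world. Camera axes: x right, y down, z forward; pixel columns grow to the right and rows downward; lengths in m; the calibration is good to about 2 mm. A picture is of the moment at which its call begins. There is no depth.
- job_done(): hands the job in, once; it reports no verdict.
The state is a dict: "time": time; "q": joint angles; "qd": joint speeds; "joint_efforts": joint torques, N m; "ee_pos": TCP position; "tcp_rot": TCP orientation; "wrist_force": force on the tool from outside, world axes, zero at the start; "torque": the same for the moment, N m; "opening": finger opening in m.
Only numpy, scipy, OpenCV 4.12 (cv2) and the standard library are available. Lean on these libraries where they do the work, as an engineer would, in place of code of your own. Each camera call takes 0.05 s, during which the arm holds its last target.

### The job

With your fingertips, push the wooden tray of mirror strips along its grooved runners until it is fully home against the stop block, then push the toggle clamp's handle over and down, past its dead point, until it snaps into lock and the clamp's foot bears on the tray. Nothing is to be lifted; keep off the mirrors, and leave the other things on the bench where they are.

Things in the scene. Friction and masses are not known exactly. Their poses are not given: they have to be found in the camera images.
- jig: Fixed wooden taping jig, base board 190 x 470 x 12 mm. Origin on the bench surface; own y is the sliding direction (tray goes home towards -y), x across, z up. Two grooved runners along y, outer faces at x = +-80 mm, y = -98 to +218 mm, tops 36 mm above the bench, 120 mm clear between their lips. The tray's edges run in the grooves. The clamp lies in the plane x = 0.
- stop_face (a point): Middle of the stop block's face that the tray meets, at jig y = -95 mm, 28 mm above the bench. The block (150 x 140 mm, top 34 mm above the bench) runs from here towards -y and carries the toggle clamp.
- tray: Loose wooden tray, deck 132 x 190 x 10 mm, 0.4 to 0.6 kg with mirrors, held down by the runner lips; underside 17 mm above the bench. Origin under its centre, axes as the jig's. Home: origin at jig y = 0, end edge on the stop face; starts at y = +45 to +85 mm. The clamp foot lands on the 22 mm wide rail at its -y end, top 22 mm above the underside. Sliding takes about 2 to 5 N.
- tray_push (a point): Middle of the outer (+y) face of the upright push board at the tray's +y end, 30 mm above the tray's underside (47 mm above the bench, 12 mm below the board's top edge). Board 112 mm wide, 12 mm thick, standing 23 mm above the runner lips. Push here towards the tray's -y.
- clamp_handle (a joint): Handle angle, rad. 0 = open: handle stands 84 deg above level, leaning slightly away from the tray. Grows as it is pushed over away from the tray (to jig -y) and down. With the tray home the foot begins to press at about 0.87 (up to about 4 N at the grip; springs back if let go); dead point 1.30; just beyond, it snaps by itself to its stop at 1.44: locked, 2 deg above level. Below 0.87 it stays.
- handle_pivot (a point): Axis of the handle on the clamp body (along jig x), 72 mm above the bench, at jig x = 0, y = -196 mm.
- handle_grip (a point): Point on the face of the handle's black grip that is pushed (the tray side when open, the top when locked), mid-width, 90 mm from the pivot along the handle, 8 mm off its centre line. The grip runs from 42 to 120 mm from the pivot, 22 mm wide (along jig x), 16 mm thick. Own z points out of this face, own -y along the handle to its free end.
- handle_end (a point): Free end of the handle on its centre line, 120 mm from the pivot.
- clamp_foot: Spring-loaded rubber-footed spindle (foot 18 mm across) near the end of the clamp's steel arm, 60 mm from the arm's pivot; origin on the arm's centre line. Open, the arm is raised about 40 deg, its tip about 110 mm above the bench at jig y = -90 mm, clear of the tray. Locked, the foot presses on the tray's -y rail with about 30 N.
- mirror1: Loose mirror strip 1 of 4 lying flat in its slot in the tray, 22 x 150 x 3 mm, long axis along the tray's y; origin under its centre. Not to be touched.
- mirror2: Loose mirror strip 2 of 4 lying flat in its slot in the tray, 22 x 150 x 3 mm, long axis along the tray's y; origin under its centre. Not to be touched.
- mirror3: Loose mirror strip 3 of 4 lying flat in its slot in the tray, 22 x 150 x 3 mm, long axis along the tray's y; origin under its centre. Not to be touched.
- mirror4: Loose mirror strip 4 of 4 lying flat in its slot in the tray, 22 x 150 x 3 mm, long axis along the tray's y; origin under its centre. Not to be touched.
- eyecup: Bystander: bronze eyecup, 46 mm across, 30 mm tall, loose; origin under its centre.
- maple_disc: Bystander: maple spacer disc, 44 mm across, 12 mm thick, lying loose on the stop block beside the clamp; origin under its centre.
- wheel: Bystander: chrome spoked turning wheel lying flat, 76 mm across, 22 mm tall at the hub, loose; origin under its centre.
- quartz: Bystander: smoked quartz chunk, about 50 mm across, 37 mm tall, loose; origin under its centre.
- tube: Bystander: dark wooden kaleidoscope tube standing on end, 49 mm across, 95 mm tall, loose; origin under its centre.
- tape_roll: Bystander: roll of tape lying flat, 70 mm across, 19 mm tall, loose; origin under its centre.
There are look-alikes about, which are no part of the job. What is shaped like the tray but black or orange is not meant.

How it is judged (in metres and radians):
On the way, in this order (a step that is already met when the one before it is completed fails the run):
1. the tray is fully home against the stop block (y of tray in the frame of jig below 0.003 m), for 0.2 s.
2. with the tray home, the clamp handle has gone past its dead point into lock (y of tray in the frame of jig below 0.003 m and value of joint clamp_handle above 1.37 rad), for 0.2 s.
At the end, for the whole second after the job is handed in: The tray is within 3 mm of the stop and at rest, the clamp handle rests in lock (above 1.37 rad, dead point 1.30), the foot presses on the tray with more than 5 N, and the four mirrors lie in their slots (all of step 2 and velocity of joint clamp_handle between -0.1 and 0.1 rad/s and linear speed of tray below 0.01 m/s and contact force between clamp_foot and tray above 5 N and z of each of mirror1, mirror2, mirror3, mirror4 in the frame of tray below 0.014 m); the robot touches nothing.
It fails at once if a mirror strip is touched by the robot (contact force between any of the arm, the fingers and mirror1 above 0.5 N or contact force between any of the arm, the fingers and mirror2 above 0.5 N or contact force between any of the arm, the fingers and mirror3 above 0.5 N or contact force between any of the arm, the fingers and mirror4 above 0.5 N).
It fails at once if the tray or a mirror is lifted (height (world z) of tray above 0.025 m or z of any of mirror1, mirror2, mirror3, mirror4 in the frame of tray above 0.016 m).
It fails at once if a bystander is moved by more than 15 mm or lifted (distance of any of eyecup, maple_disc, wheel, quartz, tube, tape_roll from where it was at the start of the episode above 0.015 m).
It also fails if it takes over 51 s, if anything falls off the work surface, if the arm or the gripper's body presses on something with over 40 N, if the wrist force passes 120 N, or if a joint passes its speed limit or range.

## Working session

There is one attempt and no reset: what is moved stays moved. The work goes in short steps, Python scripts to look and compute and a shell command to move; the robot and the scene stay as the last step left them, time stands still between calls to the robot, and variables do not carry over. Pictures are saved under pics/ and viewed, and the job is handed in when it is done.

```bash
mkdir -p pics; ls
python3 - <<'E'
from workcell import get_obs, viewer, bot
import cv2
print(get_obs())
for n in("side","top"):
    c=viewer.camera(n); cv2.imwrite(f"pics/{n}0.png",c["color"]); print(n,c["K"],c["dist_coeffs"],c["origin"],c["orientation"])
E
```

```text
pics
{'time': 0.0, 'q': array([-6.88118056e+01,  5.01104214e+00,  1.00330649e+01,  9.50997736e+01,
       -1.98737393e-03,  8.99993515e+01]), 'qd': array([-0.00705252, -0.04351457,  0.01183576, -0.0439678 , -0.07471302,
       -0.05241859]), 'joint_efforts': array([-2.10823473e-04, -5.20385528e+01,  4.64810264e+01,  1.59245561e-02,
        4.66838071e-05,  6.48238242e-06]), 'ee_pos': array([ 0.19869206, -0.51259929,  0.23057119]), 'tcp_rot': array([ 1.79998014e+02,  7.77509145e-02, -6.88111571e+01]), 'wrist_force': array([-0.23412439,  1.36055543,  0.52754351]), 'torque': array([-0.03395892, -0.07113375,  0.01663974]), 'opening': 0.08538909074467624}
side [[547.18145871   0.         318.01775693]
 [  0.         547.18145871 240.60257696]
 [  0.           0.           1.        ]] [-0.14260852  0.          0.          0.          0.        ] [-0.12956925  0.64598415  0.88538233] [-130.61152448   -0.39579848 -133.61115214]
top [[600.54762053   0.         319.7555577 ]
 [  0.         600.54762053 240.43648124]
 [  0.           0.           1.        ]] [-0.02961959  0.          0.          0.          0.        ] [0.28737364 0.04469897 1.4478822 ] [-170.42785747    0.18278561  -88.44339921]
```

View pics/side0.png

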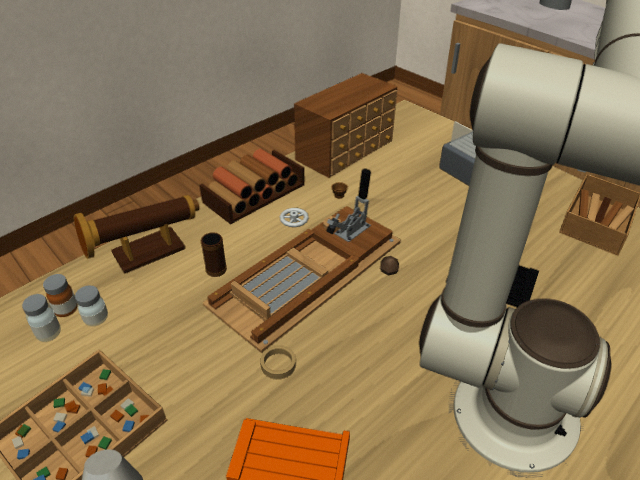

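View pics/top0.png

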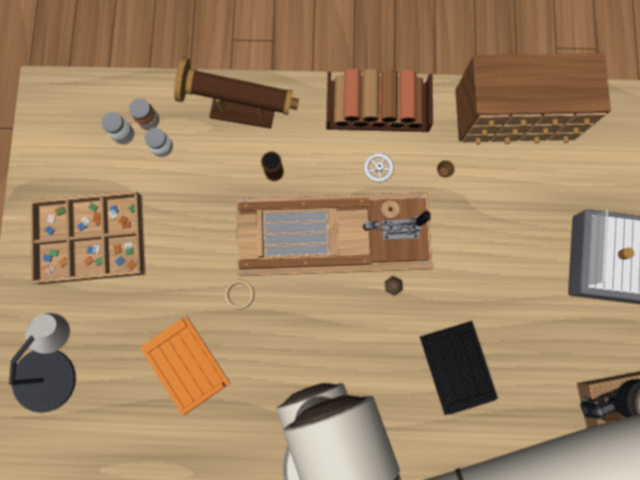

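The top view shows the jig spanning about (237,200)–(432,270), with the mirrors at (263–328, 210–255) and the handle tip at (423,217). The tube is at (272,165), the wheel at (378,167), the quartz at (394,286) and the tape roll at (240,294). I'll zoom in and measure.

```bash
cat > h.py <<'E'
from workcell import get_obs, viewer, bot
import numpy as np, cv2
from scipy.spatial.transform import Rotation as R
def cam(n): return viewer.camera(n)
def ray(c,u,v):
    p=cv2.undistortPoints(np.array([[[u,v]]],float),c["K"],np.array(c["dist_coeffs"]))[0,0]
    d=R.from_euler('xyz',c["orientation"],degrees=True).as_matrix()@np.array([p[0],p[1],1.]); return np.array(c["origin"]),d
def onz(c,u,v,z):
    o,d=ray(c,u,v); return o+d*(z-o[2])/d[2]
def proj(c,P):
    M=R.from_euler('xyz',c["orientation"],degrees=True).as_matrix().T
    rv=cv2.Rodrigues(M)[0]; t=-M@np.array(c["origin"])
    return cv2.projectPoints(np.array(P,float).reshape(-1,3),rv,t,c["K"],np.array(c["dist_coeffs"]))[0][:,0]
def tri(c1,p1,c2,p2):
    o1,d1=ray(c1,*p1);o2,d2=ray(c2,*p2)
    s=np.linalg.lstsq(np.c_[d1,-d2],o2-o1,rcond=None)[0]
    a=o1+s[0]*d1;b=o2+s[1]*d2; return (a+b)/2,np.linalg.norm(a-b)
def crop(c,x0,y0,x1,y1,k,f): cv2.imwrite(f,cv2.resize(c["color"][y0:y1,x0:x1],None,fx=k,fy=k,interpolation=cv2.INTER_CUBIC))
E
python3 - <<'E'
from h import *
c=cam("top"); crop(c,230,140,440,300,3.8,"pics/t1.png")
s=cam("side"); crop(s,200,160,410,350,3.1,"pics/s1.png")
for p in [(237,200),(432,197),(432,269),(238,275)]: print(onz(c,*p,.012))
E
```

```text
[0.62454688 0.26171923 0.012     ]
[ 0.64479698 -0.21679566  0.012     ]
[ 0.46681047 -0.21607387  0.012     ]
[0.43983789 0.25003933 0.012     ]
```

View pics/t1.png

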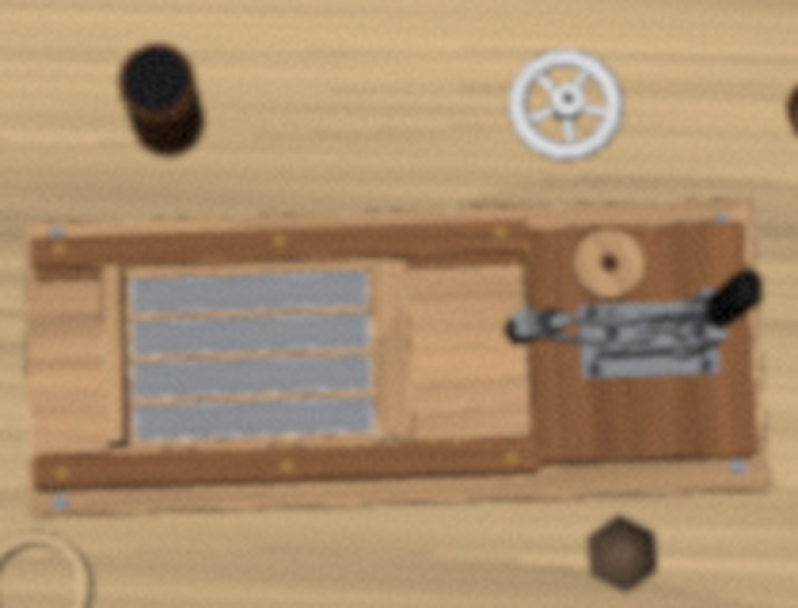

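View pics/s1.png

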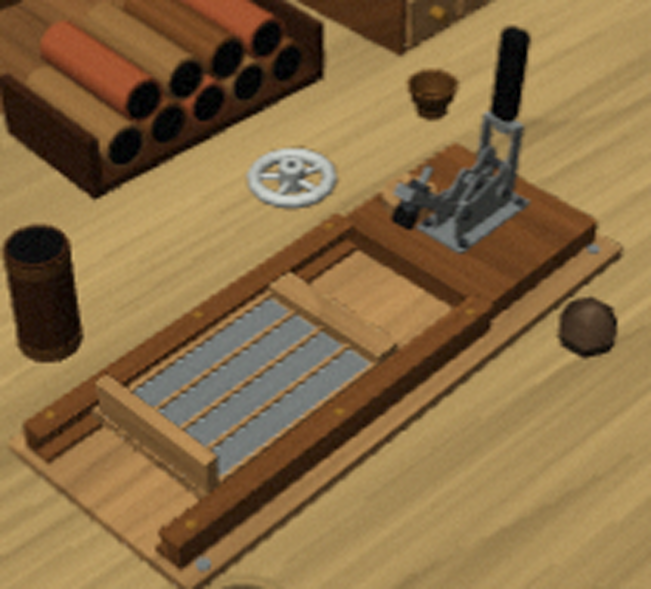

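```bash
cat > m.py <<'E'
from h import *
c=cam("top"); s=cam("side")
T=lambda x,y:(230+(x+.5)/3.8-.5,140+(y+.5)/3.8-.5)
S=lambda x,y:(200+(x+.5)/3.1-.5,160+(y+.5)/3.1-.5)
f=lambda n,p,z:print(n,onz(c,*T(*p),z)[:2].round(4))
for p in [(25,228),(747,203),(769,485),(33,513)]: f("base",p,.012)
for p in [(59,249),(279,240),(500,232),(62,471),(287,464),(512,457)]: f("brass",p,.036)
for p in [(33,240),(35,490)]: f("runner end",p,.036)
for p in [(528,270),(533,437)]: f("stop top edge",p,.034)
for p in [(104,266),(110,444)]: f("board outer top edge",p,.059)
for p in [(375,265),(378,440)]: f("rail inner",p,.039)
for p in [(405,262),(410,435)]: f("rail outer",p,.039)
print("handle tip",tri(c,T(748,280),s,S(514,33)))
f("quartz",(622,552),.02);f("wheel",(566,105),.012);f("disc",(609,263),.046);f("tubetop",(157,78),.095);f("tape",(38,590),.019)
print("eyecup",onz(c,446,169,.02)[:2])
E
python3 m.py
```

```text
base [0.6254 0.2637]
base [ 0.6544 -0.2026]
base [ 0.471  -0.2161]
base [0.4407 0.2493]
brass [0.6067 0.2378]
brass [0.6162 0.0984]
brass [ 0.6251 -0.0416]
brass [0.465  0.2291]
brass [0.4732 0.0889]
brass [ 0.4813 -0.0513]
runner end [0.6121 0.2546]
runner end [0.4526 0.2454]
stop top edge [ 0.6013 -0.0599]
stop top edge [ 0.4946 -0.0644]
board outer top edge [0.5914 0.206 ]
board outer top edge [0.4796 0.1973]
rail inner [0.6009 0.0372]
rail inner [0.4894 0.0325]
rail outer [0.6033 0.0183]
rail outer [0.493  0.0127]
handle tip (array([ 0.56471863, -0.1734895 ,  0.18567817]), np.float64(0.0012528329713153705))
quartz [ 0.4253 -0.1223]
wheel [ 0.7169 -0.0848]
disc [ 0.6045 -0.1098]
tubetop [0.7027 0.1745]
tape [0.3917 0.2428]
eyecup [ 0.71461932 -0.25021873]
```

Jig frame from these points: yaw about 3.57° and origin about (0.546, 0.0325). The board's outer face is at jig y ≈ 0.1695, so the tray sits at about +0.075. I'll close the fingers, travel high, and turn the jaws along jig x (yaw 3.6°).

```bash
python3 -m handwheel '[[1,0.02,0.045,0.02,8],[1,0.04,0.09,0.04,16],[1,0.06,0.135,0.06,24],[1,0.08,0.18,0.06,32],[1,0.1,0.225,0.06,40]]' 60
python3 -m handwheel '[[1,0.02,0.045,0,7],[1,0.04,0.09,0,14],[1,0.06,0.135,0,21],[1,0.08,0.18,0,28],[1,0.1,0.225,0,32]]'
```

```text
time: 0.8
ee_pos: [0.2962, -0.2929, 0.2919]
tcp_rot: [180.0, -0.1, -28.5]
wrist_force: [1.2, -0.9, 0.5]
opening: 0.0121
time: 1.3
ee_pos: [0.3965, -0.0659, 0.2921]
tcp_rot: [180.0, -0.1, 3.7]
wrist_force: [1.9, -1.3, 0.6]
opening: -0.0001
```

```bash
python3 -m handwheel '[[1,0.02,0.044,0,0],[1,0.04,0.088,0,0],[1,0.06,0.132,0,0],[1,0.08,0.176,0,0],[1,0.1,0.22,0,0]]'
python3 -m handwheel '[[1,0.019,0.045,0,0],[1,0.0365,0.09,-0.03,0],[1,0.0365,0.09,-0.08,0],[1,0.0365,0.09,-0.12,0],[1,0.0365,0.09,-0.12,0]]'
python3 - <<'E'
from h import *
o=get_obs();print(o["ee_pos"],o["tcp_rot"])
c=cam("top"); s=cam("side");crop(c,200,140,440,300,3.3,"pics/t2.png");crop(s,180,140,410,350,2.8,"pics/s2.png")
E
```

```text
time: 1.8
ee_pos: [0.4969, 0.1563, 0.2922]
tcp_rot: [180.0, -0.2, 3.8]
wrist_force: [1.6, -0.7, 0.7]
opening: 0.0
time: 2.3
ee_pos: [0.5302, 0.2453, 0.1647]
tcp_rot: [179.7, 0.5, 3.8]
wrist_force: [-0.0, 0.7, -0.7]
opening: -0.0001
[0.53016511 0.24534443 0.16470035] [179.70854157   0.49328644   3.80995842]
```

View pics/s2.png

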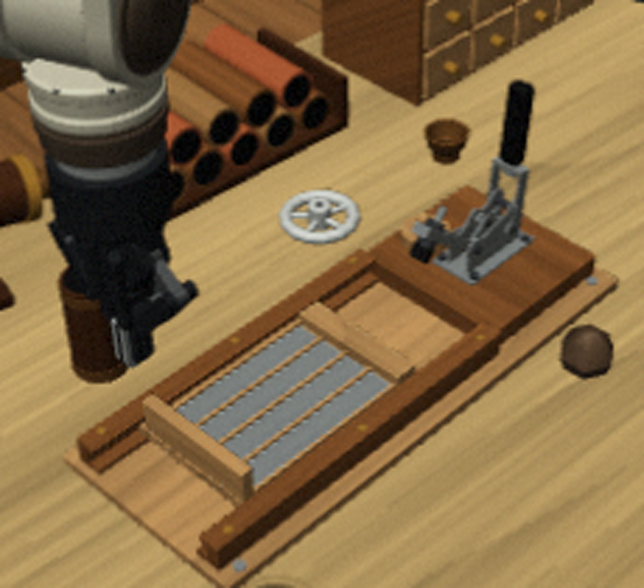

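View pics/t2.png

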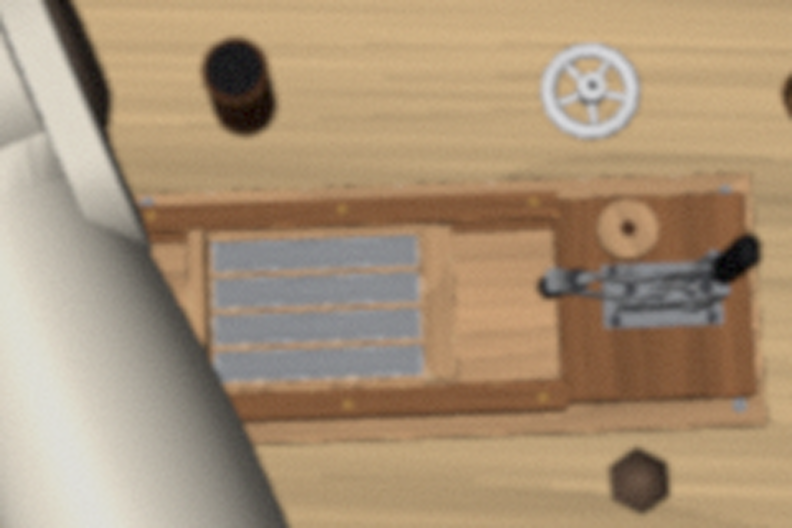

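Side view: the fingers at (130,355) hang above the open +y end of the jig, behind the board (board at (195,450)), and clear of the tube. I'll lower them to z ≈ 0.043.

```bash
python3 -m handwheel '[[1,0.002,-0.002,-0.035,0],[1,0.003,-0.002,-0.07,0],[1,0.003,-0.002,-0.1,0],[1,0.003,-0.002,-0.122,0],[1,0.003,-0.002,-0.122,0]]'
python3 - <<'E'
from h import *
o=get_obs();print(o["ee_pos"],o["tcp_rot"],o["wrist_force"])
s=cam("side");crop(s,180,140,410,350,2.8,"pics/s3.png")
E
```

```text
time: 2.9
ee_pos: [0.5367, 0.2438, 0.0521]
tcp_rot: [180.0, -0.2, 3.7]
wrist_force: [-0.4, -0.6, 0.4]
opening: 0.0002
[0.53667281 0.24384511 0.05210033] [ 1.79955796e+02 -1.52832824e-01  3.71967908e+00] [-0.43912882 -0.59215713  0.41427416]
```

View pics/s3.png

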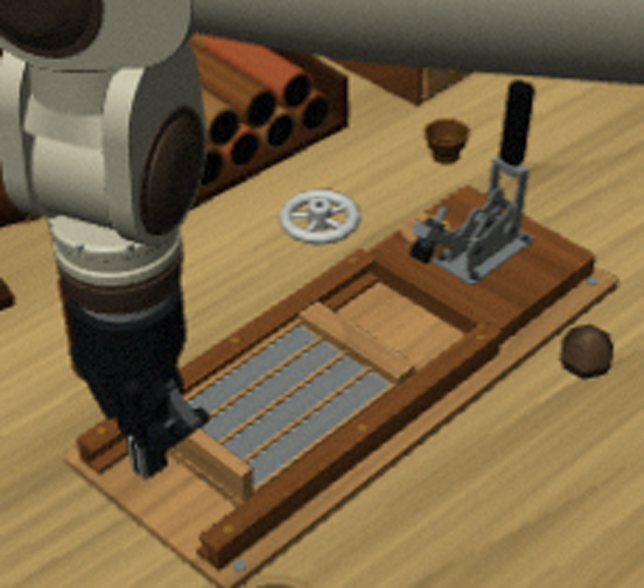

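```bash
python3 -m handwheel '[[1,0,-0.005,-0.008,0],[1,-0.001,-0.01,-0.01,0],[1,-0.001,-0.015,-0.01,0],[1,-0.001,-0.02,-0.01,0],[1,-0.001,-0.025,-0.01,0]]'
python3 -m handwheel '[[1,0,-0.004,0,0],[1,0,-0.008,0,0],[1,0,-0.012,0,0],[1,0.001,-0.016,0,0],[1,0.001,-0.02,0,0]]'
python3 - <<'E'
from h import *
o=get_obs();print(o["ee_pos"],o["tcp_rot"],o["wrist_force"])
s=cam("side");crop(s,180,140,410,350,2.8,"pics/s4.png")
E
```

```text
time: 3.45
ee_pos: [0.5365, 0.2187, 0.0443]
tcp_rot: [-180.0, -0.3, 3.7]
wrist_force: [-0.1, 1.1, -0.6]
opening: 0.0002
time: 3.95
ee_pos: [0.5377, 0.1987, 0.0445]
tcp_rot: [-180.0, -0.3, 3.7]
wrist_force: [-0.6, 3.7, 1.1]
opening: -0.0001
[0.53772422 0.19868708 0.04446472] [-179.96590431   -0.31557029    3.723891  ] [-0.58165184  3.68104185  1.1307117 ]
```

View pics/s4.png

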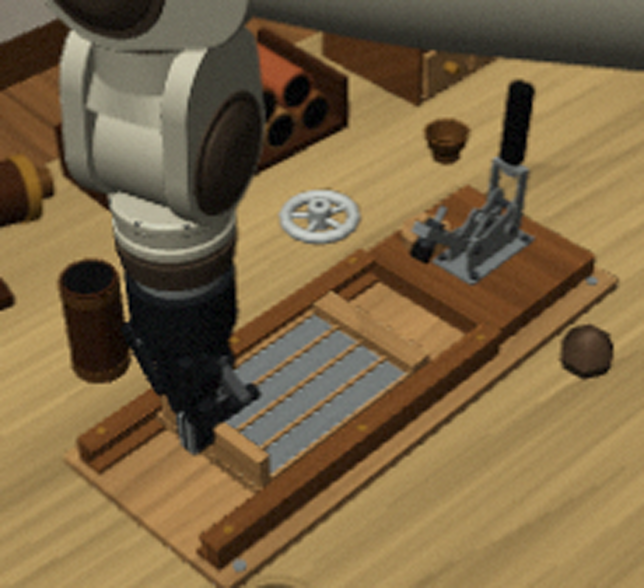

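Contact is made: 3.7 N, and the tray has moved about 14 mm. I'll keep pushing along the jig's -y.

```bash
python3 -m handwheel '[[1,0,-0.006,0,0],[1,0.001,-0.012,0,0],[1,0.001,-0.018,0,0],[1,0.0015,-0.024,0,0],[1,0.002,-0.03,0,0]]'
python3 -m handwheel '[[1,0,-0.005,0,0],[1,0.001,-0.01,0,0],[1,0.001,-0.015,0,0],[1,0.001,-0.018,0,0],[1,0.001,-0.02,0,0]]'
python3 -m handwheel '[[1,0,-0.002,0,0],[1,0,-0.004,0,0],[1,0,-0.006,0,0]]'
```

```text
time: 4.5
ee_pos: [0.5397, 0.1676, 0.0445]
tcp_rot: [-180.0, -0.3, 3.7]
wrist_force: [0.5, 2.8, 0.8]
opening: 0.0
time: 5.0
ee_pos: [0.5407, 0.1473, 0.0444]
tcp_rot: [-180.0, -0.3, 3.7]
wrist_force: [-0.2, 4.0, 0.3]
opening: -0.0
time: 5.3
ee_pos: [0.5407, 0.1412, 0.0445]
tcp_rot: [-180.0, -0.3, 3.7]
wrist_force: [-0.4, 4.0, 0.3]
opening: 0.0001
```

```bash
python3 -m handwheel '[[1,0,-0.001,0,0],[1,0,-0.002,0,0],[1,0,-0.003,0,0]]'
python3 - <<'E'
from h import *
s=cam("side");crop(s,180,140,410,350,2.8,"pics/s5.png")
E
```

```text
time: 5.6
ee_pos: [0.5417, 0.1405, 0.0451]
tcp_rot: [-179.7, -0.5, 3.8]
wrist_force: [4.1, 18.7, 1.1]
opening: 0.0001
```

View pics/s5.png

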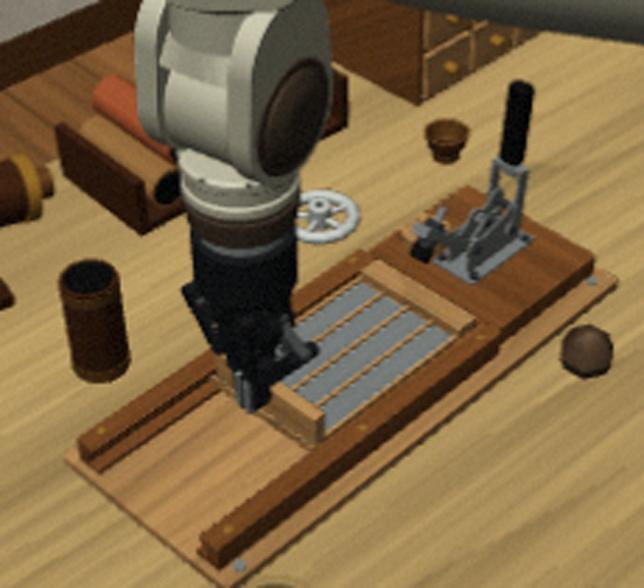

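The force has jumped to 18.7 N and the -y rail meets the block at (440,290), so the tray is home. I'll hold briefly, back off, then rise.

```bash
python3 -m handwheel '[[1,0,0,0,0],[1,0,0,0,0],[1,0,0.01,0,0],[1,0,0.025,0,0],[1,0,0.03,0.01,0]]'
python3 -m handwheel '[[1,0,0,0.04,0],[1,0,0,0.09,0],[1,0,0,0.14,0],[1,0,0,0.19,0],[1,0,0,0.23,0]]'
python3 -m handwheel '[[1,0,0.0,0.01,0],[1,0,0,0.01,0]]'
python3 - <<'E'
from h import *
c=cam("top"); s=cam("side");crop(c,230,140,440,300,3.8,"pics/t6.png");crop(s,260,130,410,270,4.2,"pics/s6.png")
E
```

```text
time: 6.15
ee_pos: [0.5409, 0.1716, 0.0541]
tcp_rot: [-179.8, -0.3, 3.8]
wrist_force: [0.5, 0.9, -0.5]
opening: -0.0001
time: 6.65
ee_pos: [0.5405, 0.1719, 0.288]
tcp_rot: [-179.7, -0.5, 3.9]
wrist_force: [1.8, 0.2, -0.6]
opening: 0.0001
time: 6.85
ee_pos: [0.541, 0.1725, 0.3013]
tcp_rot: [-179.7, -0.7, 3.9]
wrist_force: [0.2, 0.7, -0.9]
opening: 0.0003
```

View pics/s6.png

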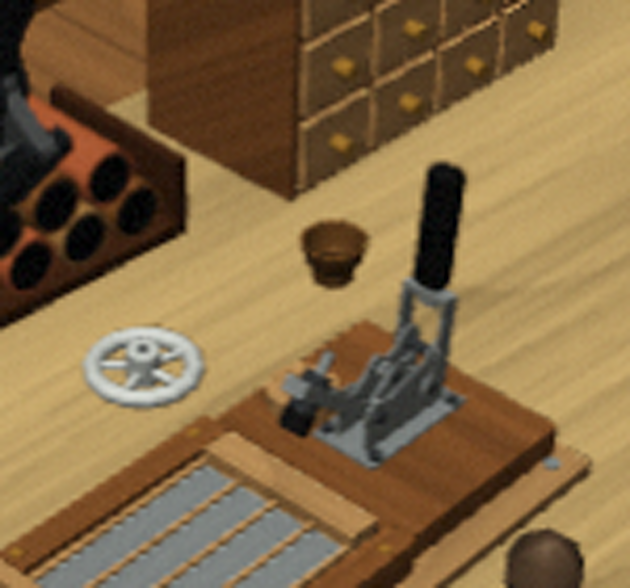

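View pics/t6.png

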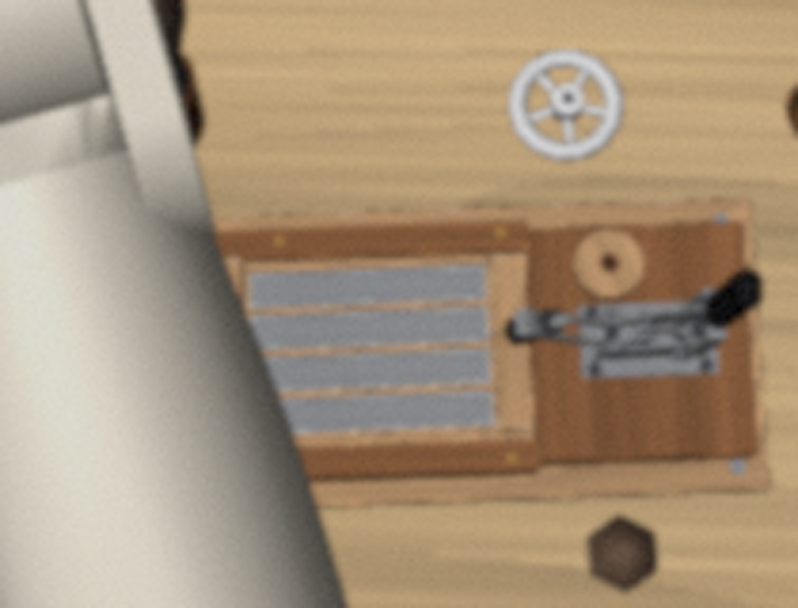

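Run:
```python
from h import *
c=cam("top"); s=cam("side")
a=np.radians(3.57);yj=np.array([-np.sin(a),np.cos(a),0]);xj=np.array([np.cos(a),np.sin(a),0]);O=np.array([.5462,.0325,0])
J=lambda x,y,z:O+x*xj+y*yj+np.array([0,0,z])
t=np.radians(84)
P=[J(0,-.196-r*np.cos(t),.072+r*np.sin(t)) for r in(.042,.12)]+[J(0,-.196,.072),J(0,-.09,.11)]+[J(-.08,.218,.036),J(.08,.218,.036),J(-.06,-.095,.034),J(.06,-.095,.034)]
print(np.array(P).round(4))
for cc,x0,y0,x1,y1,k,n in((c,330,140,440,300,3.7,'t7'),(s,260,130,410,270,4.2,'s7')):
    im=cv2.resize(cc["color"][y0:y1,x0:x1],None,fx=k,fy=k,interpolation=cv2.INTER_CUBIC)
    for p in proj(cc,P): cv2.circle(im,(int(((p[0]-x0)+.5)*k),int(((p[1]-y0)+.5)*k)),3,(0,0,255),-1)
    cv2.imwrite(f"pics/{n}.png",im)
```

```text
[[ 0.5587 -0.1675  0.1138]
 [ 0.5592 -0.1756  0.1913]
 [ 0.5584 -0.1631  0.072 ]
 [ 0.5518 -0.0573  0.11  ]
 [ 0.4528  0.2451  0.036 ]
 [ 0.6125  0.2551  0.036 ]
 [ 0.4922 -0.0661  0.034 ]
 [ 0.612  -0.0586  0.034 ]]
```

View pics/s7.png

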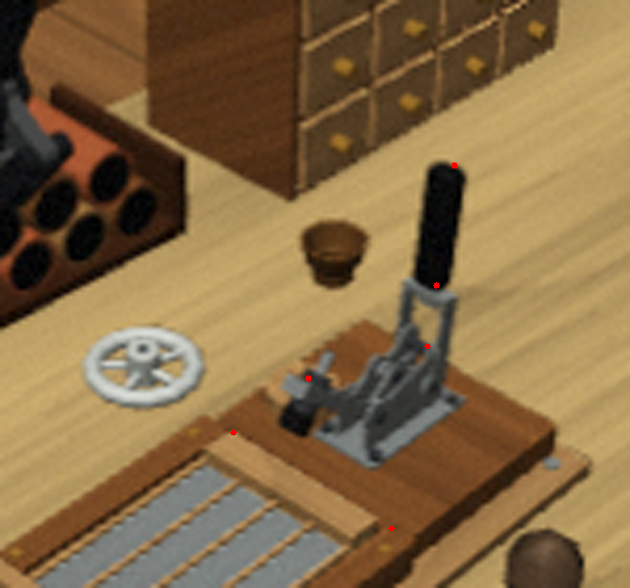

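View pics/t7.png

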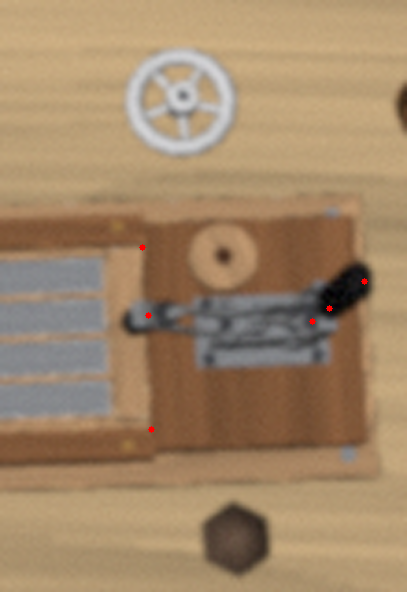

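Side and top overlays agree with the model to about 3 mm; the handle end is at roughly (0.561, -0.174, 0.19). The tray rail touches the block. Next I'll move over to the tray side of the handle.

```bash
python3 -m handwheel '[[1,0.003,-0.045,0,0],[1,0.006,-0.09,0,0],[1,0.01,-0.14,0,0],[1,0.013,-0.19,0,0],[1,0.016,-0.24,0,0]]'
python3 -m handwheel '[[1,0.002,-0.03,0,0],[1,0.002,-0.045,0,0],[1,0.002,-0.05,-0.02,0],[1,0.002,-0.05,-0.06,0],[1,0.002,-0.05,-0.1,0]]'
python3 -m handwheel '[[1,0,0,0,0]]'
```

```text
time: 7.55
ee_pos: [0.5554, -0.0695, 0.2951]
tcp_rot: [-179.8, -0.2, 3.9]
wrist_force: [1.0, 0.0, 0.1]
opening: -0.0001
time: 8.05
ee_pos: [0.5573, -0.1192, 0.1933]
tcp_rot: [-179.8, -0.2, 3.9]
wrist_force: [-0.0, 0.0, -2.1]
opening: 0.0002
time: 8.15
ee_pos: [0.5544, -0.1181, 0.1868]
tcp_rot: [-179.6, 0.3, 3.9]
wrist_force: [-0.2, -0.3, -0.6]
opening: 0.0
```

```bash
python3 -m handwheel '[[1,0.003,0,-0.015,0],[1,0.006,-0.002,-0.029,0],[1,0.006,-0.002,-0.029,0]]'
python3 - <<'E'
from h import *
o=get_obs();print(o["ee_pos"],o["tcp_rot"])
c=cam("top"); s=cam("side");crop(c,300,140,440,300,3.7,"pics/t8.png");crop(s,260,110,410,250,4.2,"pics/s8.png")
E
```

```text
time: 8.45
ee_pos: [0.5604, -0.1198, 0.1569]
tcp_rot: [-179.6, 0.4, 3.9]
wrist_force: [0.4, 0.3, -0.6]
opening: -0.0001
[ 0.56035253 -0.11979633  0.15687156] [-179.55501048    0.4382552     3.92756548]
```

View pics/s8.png

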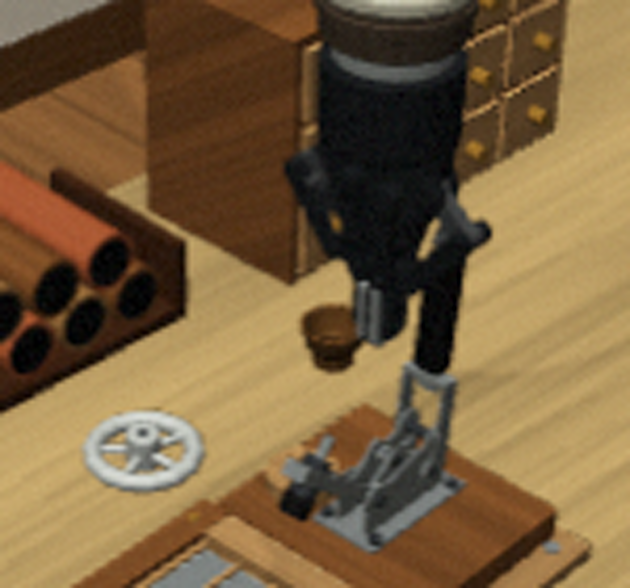

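View pics/t8.png

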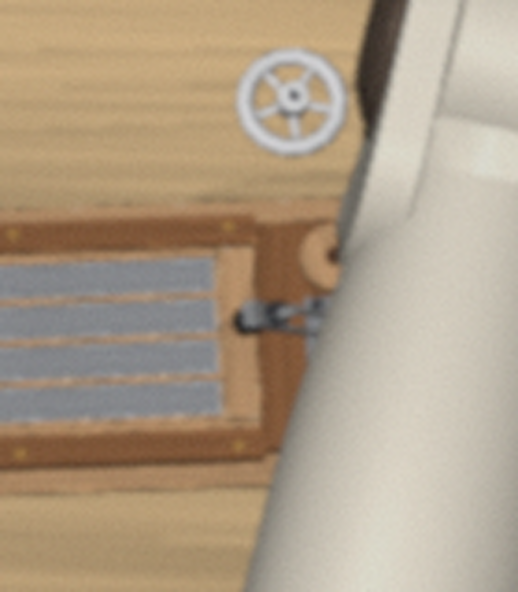

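The fingers at (378,335) stand on the tray side of the black handle (440,320), with clear space between. I'll push the handle over along its arc.

```bash
python3 -m handwheel '[[1,0.001,-0.01,0.002,0],[1,0.001,-0.02,0.003,0],[1,0.001,-0.03,0.003,0],[1,0.002,-0.04,0.002,0],[1,0.002,-0.05,0,0]]'
python3 -m handwheel '[[1,0.001,-0.01,-0.001,0],[1,0.001,-0.019,-0.004,0],[1,0.001,-0.027,-0.009,0],[1,0.001,-0.033,-0.013,0],[1,0.001,-0.039,-0.018,0]]'
python3 - <<'E'
from h import *
s=cam("side");crop(s,260,110,410,250,4.2,"pics/s9.png")
E
```

```text
time: 9.05
ee_pos: [0.5629, -0.1711, 0.159]
tcp_rot: [-179.6, 0.3, 3.9]
wrist_force: [0.3, 1.0, 0.5]
opening: -0.0002
time: 9.55
ee_pos: [0.5638, -0.2106, 0.1404]
tcp_rot: [-179.6, 0.3, 3.9]
wrist_force: [-0.8, -0.1, -0.0]
opening: -0.0001
```

View pics/s9.png

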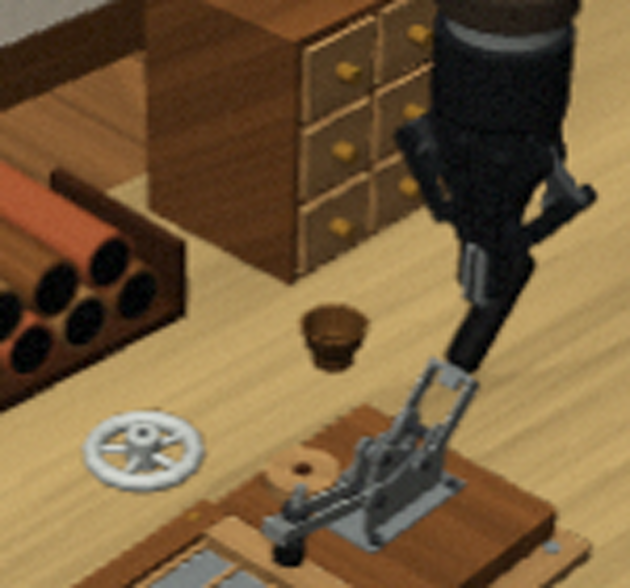

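The handle has tipped to about 45°, the arm is coming down, and the foot hangs over the rail at (290,550). I'll keep going over and down.

```bash
python3 -m handwheel '[[1,0.000,-0.007,-0.006,0],[1,0.001,-0.013,-0.013,0],[1,0.001,-0.018,-0.019,0],[1,0.001,-0.022,-0.025,0],[1,0.001,-0.026,-0.031,0]]'
python3 -m handwheel '[[1,0,-0.002,-0.005,0],[1,0,-0.004,-0.010,0],[1,0,-0.005,-0.014,0],[1,0,-0.006,-0.018,0],[1,0,-0.007,-0.022,0]]'
python3 - <<'E'
from h import *
s=cam("side");crop(s,260,110,410,250,4.2,"pics/s10.png")
E
```

```text
time: 10.1
ee_pos: [0.5647, -0.2372, 0.108]
tcp_rot: [-179.6, 0.3, 3.9]
wrist_force: [0.3, 2.9, 2.0]
opening: 0.0004
time: 10.6
ee_pos: [0.5646, -0.2443, 0.0856]
tcp_rot: [-179.6, 0.3, 3.9]
wrist_force: [0.8, 0.4, 1.0]
opening: 0.0
```

View pics/s10.png

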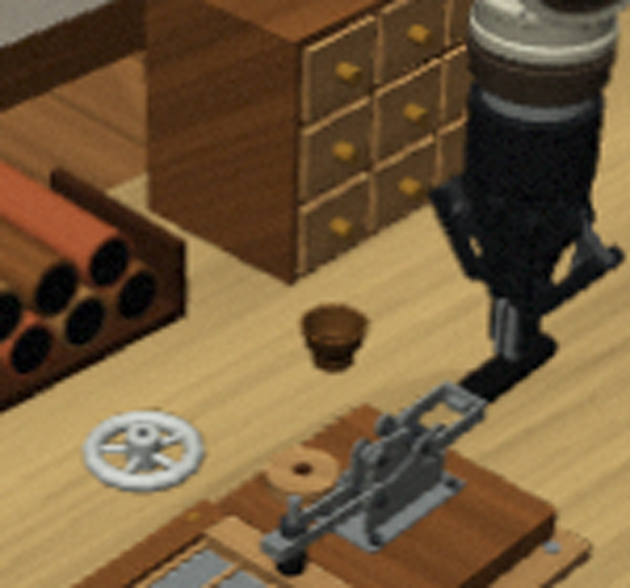

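The handle looks level and the push force has fallen away. I'll press lightly to confirm it is on its stop, then rise clear.

```bash
python3 -m handwheel '[[1,0,0,-0.002,0],[1,0,0,-0.004,0],[1,0,0,-0.004,0]]'
python3 -m handwheel '[[1,0,0,-0.001,0],[1,0,0,-0.002,0]]'
```

```text
time: 10.95
ee_pos: [0.5645, -0.2444, 0.0825]
tcp_rot: [-179.6, 0.3, 3.9]
wrist_force: [-3.4, 0.9, 9.1]
opening: 0.0001
time: 11.15
ee_pos: [0.5646, -0.2444, 0.0823]
tcp_rot: [-179.6, 0.2, 3.9]
wrist_force: [-6.6, 3.2, 17.6]
opening: 0.0001
```

Firm stop at z = 0.0825, the predicted locked height of about 0.083. I'll rise and look.

```bash
python3 -m handwheel '[[1,0,0,0.02,0],[1,0,0,0.06,0],[1,0,0,0.1,0],[1,-0.03,-0.03,0.13,0],[1,-0.06,-0.06,0.15,0]]'
python3 -m handwheel '[[1,-0.03,-0.04,0,0],[1,-0.06,-0.08,0,0],[1,-0.09,-0.12,0,0],[1,-0.12,-0.15,0,0],[1,-0.12,-0.15,0,0]]'
python3 - <<'E'
from h import *
o=get_obs();print(o["ee_pos"],o["wrist_force"],o["time"])
c=cam("top"); s=cam("side");crop(c,230,140,440,300,3.8,"pics/t11.png");crop(s,200,140,410,350,2.8,"pics/s11.png")
E
```

```text
time: 11.65
ee_pos: [0.5048, -0.3045, 0.2346]
tcp_rot: [-179.7, 0.1, 4.0]
wrist_force: [0.5, -0.7, 0.1]
opening: -0.0001
time: 12.15
ee_pos: [0.3814, -0.4577, 0.2345]
tcp_rot: [-179.8, 0.2, 3.7]
wrist_force: [-0.6, -0.7, 0.3]
opening: -0.0004
[ 0.38140606 -0.4576684   0.2344538 ] [-0.60293399 -0.67634842  0.30037762] 12.15
```

View pics/s11.png

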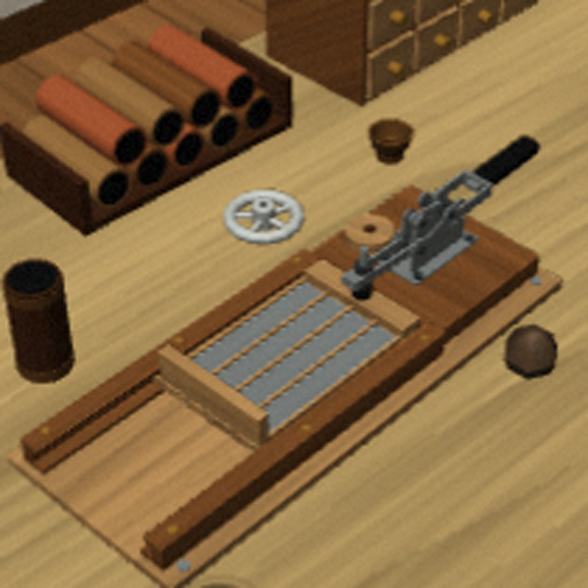

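View pics/t11.png

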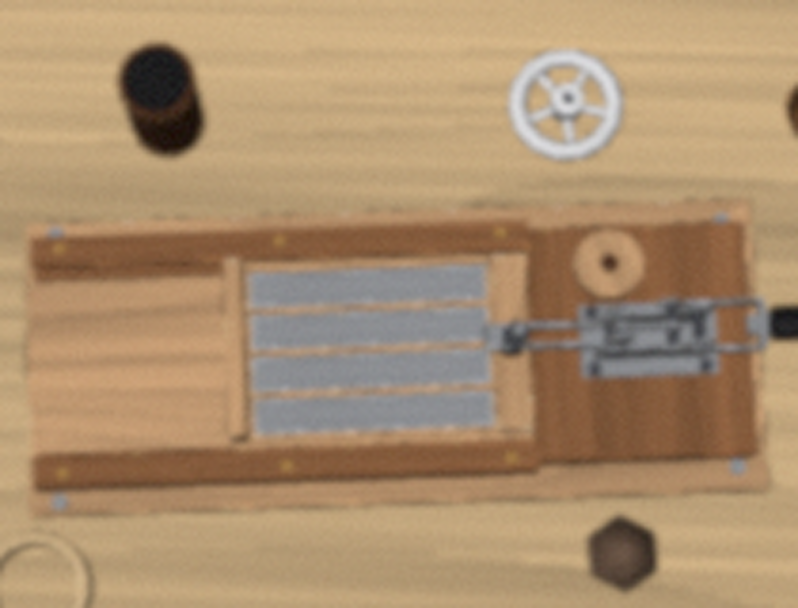

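The handle stayed level after release, where it would have sprung back if not locked. The foot is on the rail at (362,292) in the side view, the tray is against the block, and the bystanders' pixels are unchanged.

```bash
python3 -c "
from workcell import job_done
print(job_done())"
```

```text
the job is handed in; nothing more can be done
None
```

The tray is home against the stop block and the clamp is locked on it. I handed the job in at about 12 s of the 51 s allowed; it reports no verdict.

- **Tray:** I pushed the push board with the closed fingertips, about 75 mm at 3–4 N. The force jumped to 18.7 N when the tray met the stop. In the final pictures its -y rail sits against the block.
- **Clamp:** I swept the handle over and down. The push force fell away near level, and a light press met a firm stop at fingertip height 0.0825 m; I had predicted 0.083 m for lock. After I let go, the handle stayed level instead of springing back.
- **Final pictures:** The foot rests on the tray's rail and the four mirrors lie in their slots. The tube, wheel, maple disc and quartz are at the same pixels as at the start. The eyecup and tape roll show no visible change, though both are partly cut off in the top crop. The arm is well clear.

No check failed. The two camera views and the jig model disagreed by about 3 mm at the handle, too little to matter. I had no way to measure the foot's force or the exact handle angle; I judge both from the handle staying locked and from the pictures.

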